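# Rack the ink tubs from light to dark and return the empty one

### The job

Line the ink tubs up on the rack in order of shade, one upright and centred on each of the four marks, with white next to the yellow stop, then pale blue, royal blue and navy at the black stop. One of the two identical white tubs is empty, which only its weight gives away: rack the full one and stand the empty one in the red returns tray. Leave the mug and the tape roll where they are.

Things in the scene. Friction and masses are not known exactly. Their poses are not given: they have to be found in the camera images.
- tub_white_1: closed round ink tub, upright cylinder 58 mm in diameter and 80 mm tall, mid-grey with a white lid (top 16 mm) and a white label band; loose, stands on the table at the start. Origin: centre of its underside, z up. The two white tubs look exactly alike: one of them is full (250 to 350 g), the other is empty (40 to 60 g); only their weight, felt on lifting, tells them apart.
- tub_white_2: closed round ink tub, upright cylinder 58 mm in diameter and 80 mm tall, mid-grey with a white lid (top 16 mm) and a white label band; loose, stands on the table at the start. Origin: centre of its underside, z up. The two white tubs look exactly alike: one of them is full (250 to 350 g), the other is empty (40 to 60 g); only their weight, felt on lifting, tells them apart.
- tub_sky: closed round ink tub, upright cylinder 58 mm in diameter and 80 mm tall, mid-grey with a pale sky blue lid (top 16 mm) and a pale sky blue label band; loose, stands on the table at the start. Origin: centre of its underside, z up. Full, 250 to 350 g.
- tub_royal: closed round ink tub, upright cylinder 58 mm in diameter and 80 mm tall, mid-grey with a strong royal blue lid (top 16 mm) and a strong royal blue label band; loose, stands on the table at the start. Origin: centre of its underside, z up. Full, 250 to 350 g.
- tub_navy: closed round ink tub, upright cylinder 58 mm in diameter and 80 mm tall, mid-grey with a near-black navy blue lid (top 16 mm) and a near-black navy blue label band; loose, stands on the table at the start. Origin: centre of its underside, z up. Full, 250 to 350 g.
- rack: fixed plywood board lying on the table, 90 mm (its x) by 470 mm (its y), 10 mm thick. Origin: centre of its underside, z up. On top, flush: four round silver marks, 66 mm across, at rack y = -135, -45, 45, 135 mm, x = 0. A fixed stop block at each end of the row, one yellow, one black (same size, at the other end); which is at which end varies.
- stop_yellow: fixed yellow block, 70 x 30 mm, 20 mm tall, standing on the rack board at rack y = +205 or -205 mm (x = 0); it marks the light end of the row. Origin: centre of its underside, 10 mm above the table. The four marks lie 70, 160, 250 and 340 mm from its centre.
- tray: fixed shallow red returns tray, 100 x 100 mm, floor 3 mm thick, with a lip 4 mm wide and 10 mm tall all round (inside 92 x 92 mm), on the table among the tubs. Origin: centre of its underside, z up.
- mug: bystander: white mug, 80 mm across, 95 mm tall, standing on the table off the +y end of the rack. Origin: centre of its underside.
- tape_roll: bystander: orange roll of tape lying flat on the table off the -y end of the rack, 90 mm across, 25 mm tall. Origin: centre of its underside.

How it is judged:
By the outcome, as a careful person would: the job done as asked, in the order asked, and still so for the second after the job is handed in, with the robot touching nothing.
It also fails if it takes over 115 s, if anything falls off the work surface, if the arm or the gripper's body presses on something with over 40 N, if the wrist force passes 120 N, or if a joint passes its speed limit or range.

### The arm

A 6-joint arm with a two-finger parallel gripper is mounted at the origin on the work surface. World frame = base frame: x ahead of the robot, y to its left, z up, the work surface at z = 0. Lengths are in m, angles in rad, forces in N, time in s.
With the tool pointing down it reaches from about 0.3 to 0.775 m from the base axis. Payload 14.6 kg.
Tool frame: the origin (TCP) lies at the very end of the fingers, on their centre line; the grasp point (between the pads) lies 19 mm behind it; z points along the fingers, y is the line along which they close (so a half turn about z gives the same grasp; the last joint's range is limited). The gripper opens to 94 mm and grips with 3 to 60 N. Pads are 16 mm wide; open, the fingers measure 119 mm over their backs; the gripper's body (75 mm by 177 mm) begins 78 mm behind the grasp point.
Start: joints at [1.169, 0.3, 1.521, -0, 1.321, -0.067], TCP at [0.181, 0.519, 0.205] pointing down, gripper open.
Joint ranges: [-3.03, 3.03], [-0.79, 2.21], [0.23, 2.52], [-1.04, 4.18], [0, 3.07], [-2.55, 2.55]. Speed limits (rad/s): [2.22, 2.22, 2.57, 3.14, 3.14, 3.14].

### API

Orientations are given as [roll, pitch, yaw] about the fixed x, y, z axes, in that order (R = Rz(yaw) Ry(pitch) Rx(roll)).
In Python, from station import ctrl, cams gives the robot as it stands. The module is installed in compiled form; this text tells all that it offers.
- The arm moves only by the tool arm_command, never from a script. Its argument "plan" is a list that holds one entry, the list of rows, each a list of 7 numbers: the shift along the tool's x, y, z in parts of the range, where 1.0 means 750 mm, then the turn, a rotation vector about the tool's x, y, z in fractions of the full range, 1 being pi rad, then the closure, from -1 (fully open) to 1 (shut). A call has 1 to 12 rows; each row is the pose to reach, as a shift and turn from the pose commanded when the call began, along the tool's axes at that moment; what a row does not reach only later rows make up. A row lasts 1/10 s, in which the tool goes at most 50 mm and 8.59 degrees, less where a joint would pass 70% of its speed; a pose out of reach is approached as far as the arm can. A shift or turn number past 1, either way, is cut back to 1. A call with a gripper value outside its range is refused whole. The fingers move at their own pace and stop on an object; "squeeze" is the grip in N (left out, the last holds). Time passes only in rows, so rows that repeat a pose let the fingers close. It gives the time, the measured TCP pose, the force, the opening and the grip force at its end, in the units of the state.
- ctrl.get_obs(): the state, without advancing time (a new reading comes with each control period).
- cams.camera(name): name is "scene" or "top" or "wrist"; returns (picture, depth): 480x640x3 uint8, blue, green, red; 480x640 float32, m along the optical axis (not along the pixel's ray), 0 where there is no reading.
- cams.camera_info(name): a dict with "fx", "fy", "cx", "cy" (pixels), "dist_coeffs" ([k1, k2, p1, p2, k3] as OpenCV has them; the pictures are not rectified), "world_to_cam" (4x4, takes a point from world to camera coordinates). Camera axes: x right, y down, z forward; pixel columns grow to the right and rows downward; lengths in m; the calibration is good to about 2 mm. A picture is of the moment at which its call begins: read the wrist's pose just before it. camera_info takes no time and is no camera call; for the wrist camera it gives the pose at the moment of the call.
- ctrl.hand_in(): hands the job in; it is judged then, once.
The state is a dict: "time_s": time; "qpos": joint angles; "joint_vel": joint speeds; "tau": joint torques, N m; "ee_pos": TCP position; "eef_rot": TCP orientation; "force": force on the tool from outside, world axes, zero at the start; "moment": the same for the moment, N m; "grip_width": finger opening in m; "grip_force": force on a finger pad.
Only numpy, scipy, OpenCV 4.12 (cv2) and the standard library are available. Lean on these libraries where they do the work, as an engineer would, in place of code of your own. Each camera call takes 0.05 s, during which the arm holds its last target. There are 200 camera calls.

## Working session

There is one attempt and no reset: what is moved stays moved. The work goes in short steps, Python scripts to look and compute and a tool call to move; the robot and the scene stay as the last step left them, time stands still between calls to the robot, and variables do not carry over. Pictures are saved under pics/ and viewed, at most 14 in all, crops included, and the job is handed in when it is done.

Besides the shell and the picture viewer there is one more tool, called in YAML: its name, and indented under it one key for each argument. arm_command: Moves the arm, as the interface text tells. Its arguments: {"type":"object","properties":{"plan":{"type":"array"},"squeeze":{"type":"number"}},"required":["plan"]}

```bash
mkdir -p pics; ls; python3 - <<'E'
from station import ctrl,cams
import cv2,numpy as np
np.set_printoptions(precision=4,suppress=True)
for n in("top","scene"):
    p,d=cams.camera(n); cv2.imwrite(f"pics/{n}0.png",p); np.savez(f"{n}0.npz",p=p,d=d)
    i=cams.camera_info(n); print(n,i)
o=ctrl.get_obs(); print(o)
E
```

```text
pics
top {'fx': 445.74435518206417, 'fy': 445.74435518206417, 'cx': 317.7093460830367, 'cy': 236.90798698092857, 'dist_coeffs': array([0.0062, 0.    , 0.    , 0.    , 0.    ]), 'world_to_cam': array([[ 0.0212, -0.9987,  0.0455, -0.0391],
       [-0.9879, -0.0279, -0.1528,  0.549 ],
       [ 0.1539, -0.0417, -0.9872,  0.912 ],
       [ 0.    ,  0.    ,  0.    ,  1.    ]])}
scene {'fx': 569.359381730186, 'fy': 569.359381730186, 'cx': 319.87736609827226, 'cy': 240.63237076707108, 'dist_coeffs': array([-0.1283,  0.    ,  0.    ,  0.    ,  0.    ]), 'world_to_cam': array([[-0.6158,  0.7879,  0.0021,  0.3557],
       [ 0.6756,  0.5293, -0.5133, -0.3501],
       [-0.4055, -0.3147, -0.8582,  1.6768],
       [ 0.    ,  0.    ,  0.    ,  1.    ]])}
{'time_s': 0.1, 'qpos': array([ 1.1694,  0.3004,  1.5215,  0.    ,  1.3207, -0.0666]), 'joint_vel': array([ 0.0011, -0.0008, -0.0025,  0.0002, -0.0001, -0.0014]), 'tau': array([  0.0019, -53.2643, -35.3286,   0.071 ,   0.0236,  -0.0001]), 'ee_pos': array([0.1806, 0.5192, 0.2049]), 'eef_rot': array([-3.1405, -0.0001,  2.8068]), 'force': array([-0.3248,  0.2191, -0.8471]), 'moment': array([-0.0045, -0.0305, -0.0139]), 'grip_force': 0.0, 'grip_width': 0.0942892224130578}
```

View pics/top0.png

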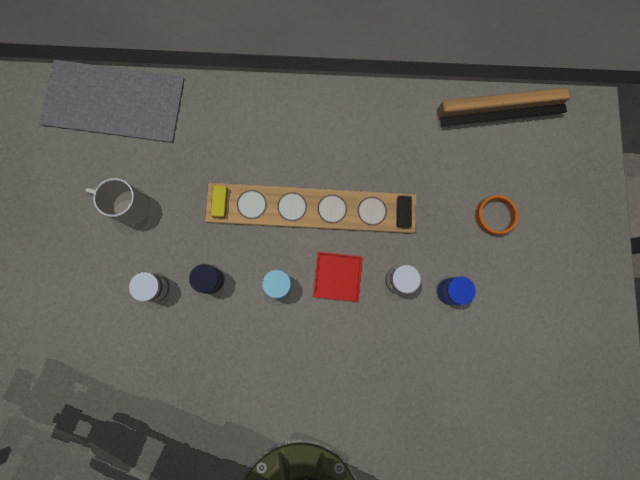

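View pics/scene0.png

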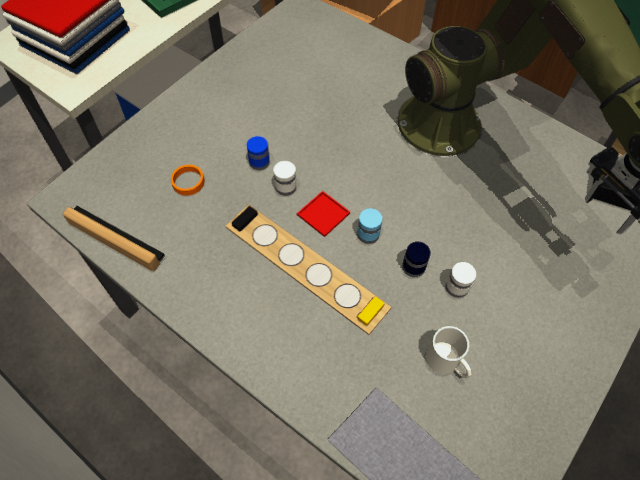

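The top view shows the yellow stop at (219,201), the black stop at (404,212), and the marks at (252,204), (292,207), (332,209) and (372,211). The tubs are white at (145,287) and (405,279), navy (207,279), sky (277,284) and royal (460,290). The tray is at (338,277). The scene view agrees, with all tubs upright. Next I measure positions from both views.

```bash
cat > h.py <<'E'
import cv2,numpy as np
from station import ctrl,cams
np.set_printoptions(precision=4,suppress=True)
def cloud(d,i):
    "world point per pixel"
    h,w=d.shape; v,u=np.mgrid[:h,:w].astype(np.float32)
    K=np.array([[i['fx'],0,i['cx']],[0,i['fy'],i['cy']],[0,0,1]])
    n=cv2.undistortPoints(np.stack([u,v],-1).reshape(-1,1,2),K,np.array(i['dist_coeffs'])).reshape(h,w,2)
    c=np.dstack([n[...,0]*d,n[...,1]*d,d]); T=np.linalg.inv(i['world_to_cam'])
    P=c@T[:3,:3].T+T[:3,3]; P[d<=0]=np.nan; return P
def blob(mask,seed):
    n,l=cv2.connectedComponents(mask.astype(np.uint8),connectivity=4)
    ys,xs=np.nonzero(mask); k=np.argmin((xs-seed[0])**2+(ys-seed[1])**2)
    return l==l[ys[k],xs[k]]
E
cat > m.py <<'E'
from h import *
S=dict(top=dict(w1=(145,287),w2=(405,279),navy=(207,279),sky=(277,284),royal=(460,290)),
 scene=dict(w1=(462,270),w2=(285,170),navy=(417,250),sky=(370,217),royal=(258,145)))
M=dict(top=[(252,204),(292,207),(332,209),(372,211)],scene=[(347,295),(319,274),(291,254),(265,235)])
TR=dict(top=(338,277),scene=(324,213)); ST=dict(top=((219,201),(404,212)),scene=((370,311),(244,218)))
for n in("top","scene"):
    f=np.load(n+"0.npz"); p,d=f['p'],f['d']; P=cloud(d,cams.camera_info(n)); z=P[...,2]
    print(n)
    for k,s in S[n].items():
        b=blob(z>0.072,s); q=P[b]; c,r=cv2.minEnclosingCircle(q[:,:2].astype(np.float32))
        print(k,b.sum(),"mean",q[:,:2].mean(0),"circ",np.array(c),"r %.4f z %.4f"%(r,np.median(q[:,2])))
    hsv=cv2.cvtColor(p,cv2.COLOR_BGR2HSV)
    for s in M[n]:
        c0=hsv[s[1],s[0]]; m=(hsv[...,1]<60)&(hsv[...,2]>0.7*c0[2])
        b=blob(m,s); q=P[b]; print("mark",b.sum(),q.mean(0), "ext",np.ptp(q,axis=0)[:2])
    b=blob((hsv[...,1]>150)&((hsv[...,0]<8)|(hsv[...,0]>172)),TR[n]); q=P[b]
    r=cv2.minAreaRect(q[:,:2].astype(np.float32)); print("tray",b.sum(),r,np.median(q[:,2]))
    for s in ST[n]: print("stop",P[s[1],s[0]])
E
python3 m.py
```

```text
top
w1 693 mean [0.4357 0.3198] circ [0.4357 0.3207] r 0.0291 z 0.0802
w2 629 mean [ 0.4635 -0.2058] circ [ 0.4641 -0.2066] r 0.0291 z 0.0801
navy 665 mean [0.4549 0.204 ] circ [0.4552 0.2043] r 0.0291 z 0.0802
sky 644 mean [0.4474 0.0585] circ [0.4476 0.0585] r 0.0290 z 0.0803
royal 636 mean [ 0.4431 -0.3192] circ [ 0.4434 -0.3203] r 0.0290 z 0.0804
mark 567 [nan nan nan] ext [nan nan]
mark 559 [nan nan nan] ext [nan nan]
mark 556 [nan nan nan] ext [nan nan]
mark 549 [nan nan nan] ext [nan nan]
tray 2053 ((0.46743008494377136, -0.0728515088558197), (0.09835467487573624, 0.09805431962013245), 83.58993530273438) nan
stop [0.6249 0.1907 0.0298]
stop [ 0.6134 -0.2163  0.0281]
scene
w1 442 mean [0.4393 0.3207] circ [0.4384 0.3214] r 0.0311 z 0.0785
w2 318 mean [ 0.4664 -0.2065] circ [ 0.465  -0.2077] r 0.0309 z 0.0796
navy 422 mean [0.4583 0.2046] circ [0.4572 0.2043] r 0.0304 z 0.0792
sky 385 mean [0.4505 0.0581] circ [0.4502 0.0556] r 0.0315 z 0.0790
royal 298 mean [ 0.4461 -0.3186] circ [ 0.4457 -0.3216] r 0.0308 z 0.0794
mark 440 [nan nan nan] ext [nan nan]
mark 413 [nan nan nan] ext [nan nan]
mark 392 [nan nan nan] ext [nan nan]
mark 373 [ 0.6193 -0.1481  0.0103] ext [0.0625 0.0612]
tray 1286 ((0.4701653718948364, -0.07300140708684921), (0.10108709335327148, 0.10877449810504913), 83.71812438964844) nan
stop [0.6343 0.1936 0.0306]
stop [ 0.6219 -0.2142  0.0293]
```

```bash
sed -i 's/q.mean(0), "ext".*/np.nanmean(q,0))/; s/np.median(q\[:,2\]))$/np.nanmedian(q[:,2]))/' m.py; python3 m.py | grep -E "top|scene|mark|tray"
cat >> h.py <<'E'
from scipy.spatial.transform import Rotation as R
def go(x,y,z,yaw):
    "shift (mm) and turn in tool axes from the measured pose to the goal, tool down"
    o=ctrl.get_obs(); A=R.from_euler('xyz',o['eef_rot']); B=R.from_euler('xyz',[np.pi,0,yaw])
    print("from",o['ee_pos'],o['eef_rot']," shift",A.inv().apply(np.array([x,y,z])-o['ee_pos'])*1000,"turn",(A.inv()*B).as_rotvec())
E
python3 -c "
from h import *
a=np.arctan2(-(0.6249-0.6134),0.407);print(a)
go(.4357,.3202,.14,np.pi/2+a);go(.4357,.3202,.025,np.pi/2+a)"
```

```text
top
mark 567 [0.6248 0.1228 0.0108]
mark 559 [0.6224 0.0327 0.0109]
mark 556 [ 0.6202 -0.0572  0.0109]
mark 549 [ 0.6182 -0.1469  0.011 ]
tray 2053 ((0.46743008494377136, -0.0728515088558197), (0.09835467487573624, 0.09805431962013245), 83.58993530273438) 0.0038766671886193427
stop [0.6249 0.1907 0.0298]
stop [ 0.6134 -0.2163  0.0281]
scene
mark 440 [0.6264 0.1219 0.0099]
mark 413 [0.6241 0.0317 0.01  ]
mark 392 [ 0.6219 -0.0585  0.0101]
mark 373 [ 0.6193 -0.1481  0.0103]
tray 1286 ((0.4701653718948364, -0.07300140708684921), (0.10108709335327148, 0.10877449810504913), 83.71812438964844) 0.0033714043454711184
stop [0.6343 0.1936 0.0306]
stop [ 0.6219 -0.2142  0.0293]
-0.028248012354205612
from [0.1806 0.5192 0.2049] [-3.1405 -0.0001  2.8068]  shift [-306.3328 -104.0961   65.013 ] turn [-0.001   0.0006  1.2642]
from [0.1806 0.5192 0.2049] [-3.1405 -0.0001  2.8068]  shift [-306.3465 -103.9721  180.0129] turn [-0.001   0.0006  1.2642]
```

The rows are not in the units I measure in: shifts go in shares of 750 mm and turns go in shares of pi rad. I convert before sending: -307 mm / 750 = -0.4093, -103 mm / 750 = -0.1373, 1.26 rad / 3.1416 = 0.4011.

arm_command:
  plan:
    - [[-0.4093,-0.1373,0.0867,0,0,0.4011,-1],[-0.4093,-0.1373,0.0867,0,0,0.4011,-1],[-0.4093,-0.1373,0.0867,0,0,0.4011,-1],[-0.4093,-0.1373,0.0867,0,0,0.4011,-1],[-0.4093,-0.1373,0.0867,0,0,0.4011,-1],[-0.4093,-0.1373,0.0867,0,0,0.4011,-1],[-0.4093,-0.1373,0.0867,0,0,0.4011,-1],[-0.4093,-0.1373,0.0867,0,0,0.4011,-1],[-0.4093,-0.1373,0.0867,0,0,0.4011,-1],[-0.4093,-0.1373,0.0867,0,0,0.4011,-1],[-0.4093,-0.1373,0.0867,0,0,0.4011,-1],[-0.4093,-0.1373,0.0867,0,0,0.4011,-1]]

```text
time_s: 1.3
ee_pos: [0.4367, 0.3214, 0.1404]
eef_rot: [-3.142, 0.0, 1.549]
force: [0.1, -0.4, 0.3]
grip_width: 0.0942
grip_force: 0.0
```

```bash
python3 - <<'E'
from h import *
go(.437,.321,.025,1.5463); print(ctrl.get_obs()['force'])
i=cams.camera_info('wrist'); p,d=cams.camera('wrist'); cv2.imwrite('pics/w1.png',p)
P=cloud(d,i); z=P[...,2]; print(np.nanmin(d[d>0]))
b=(np.abs(z-.08)<.005); q=P[b]; print(b.sum(),q.mean(0),cv2.minEnclosingCircle(q[:,:2].astype(np.float32)))
E
```

```text
from [0.4367 0.3214 0.1404] [-3.1415  0.0001  1.5488]  shift [ -0.4211   0.358  115.4212] turn [-0.0001  0.0001  0.0025]
[ 0.0968 -0.416   0.3345]
0.06692881
8859 [0.4627 0.3184 0.0798] ((0.528352677822113, 0.3082043528556824), 0.15439701080322266)
```

View pics/w1.png

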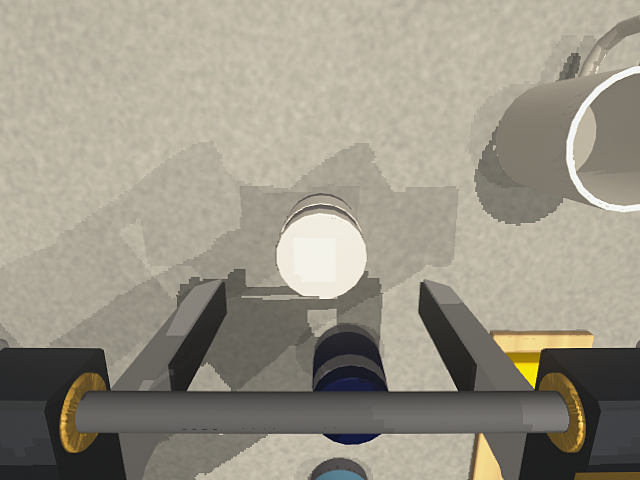

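The wrist view shows the white lid centred at (321,255), in line with the fingers at columns 210 and 435. I descend and grasp.

Scaled: 117 mm / 750 = 0.156, 95 mm / 750 = 0.1267.

arm_command:
  plan:
    - [[0,0,0.0667,0,0,0,-1],[0,0,0.1267,0,0,0,-1],[0,0,0.156,0,0,0,-1],[0,0,0.156,0,0,0,-1],[0,0,0.156,0,0,0,1],[0,0,0.156,0,0,0,1],[0,0,0.156,0,0,0,1],[0,0,0.156,0,0,0,1],[0,0,0.156,0,0,0,1],[0,0,0.156,0,0,0,1],[0,0,0.156,0,0,0,1],[0,0,0.156,0,0,0,1]]
  squeeze: 25

```text
time_s: 2.55
ee_pos: [0.4371, 0.3214, 0.024]
eef_rot: [3.141, -0.0, 1.547]
force: [-0.7, -0.8, 6.4]
grip_width: 0.0578
grip_force: 25.0
```

Scaled: -115 mm / 750 = -0.1533, -105 mm / 750 = -0.14.

arm_command:
  plan:
    - [[0,0,-0.0267,0,0,0,1],[0,0,-0.08,0,0,0,1],[0,0,-0.14,0,0,0,1],[0,0,-0.1533,0,0,0,1],[0,0,-0.1533,0,0,0,1],[0,0,-0.1533,0,0,0,1],[0,0,-0.1533,0,0,0,1]]

```text
time_s: 3.25
ee_pos: [0.4362, 0.3209, 0.1367]
eef_rot: [-3.139, 0.002, 1.547]
force: [0.3, -0.3, -1.7]
grip_width: 0.0573
grip_force: 25.0
```

```bash
python3 - <<'E'
from h import *
for _ in range(4):
    cams.camera('top'); print(ctrl.get_obs()['force'])
go(.6256,.1224,.14,1.5463);go(.4688,-.0729,.14,1.5463)
p,d=cams.camera('top'); P=cloud(d,cams.camera_info('top')); cv2.imwrite('pics/t1.png',p)
z=P[...,2]; m=(np.abs(z-.195)<.012)&(np.abs(P[...,0]-.437)<.035)&(np.abs(P[...,1]-.32)<.035); print(m.sum(),np.nanmean(P[m],0))
E
```

```text
[-0.2828 -0.0243 -0.8538]
[ 0.0215  0.2369 -0.4994]
[-0.0325  0.2994 -0.5972]
[ 0.2724 -0.0289 -1.2374]
from [0.4366 0.3212 0.1376] [-3.1405  0.0008  1.5468]  shift [-194.1681  193.7193   -2.4605] turn [-0.0011  0.0008  0.0005]
from [0.4366 0.3212 0.1376] [-3.1405  0.0008  1.5468]  shift [-393.1747   41.6515   -2.1345] turn [-0.0011  0.0008  0.0005]
423 [0.4382 0.3059 0.1927]
```

The lift reads about −0.8 N, so tub white_1 (+y) is the empty one. It goes to the tray.

Scaled: -393 mm / 750 = -0.524, -380 mm / 750 = -0.5067.

arm_command:
  plan:
    - [[-0.0267,0.0027,0,0,0,0,1],[-0.08,0.008,0,0,0,0,1],[-0.1467,0.016,0,0,0,0,1],[-0.2133,0.0227,0,0,0,0,1],[-0.28,0.0293,0,0,0,0,1],[-0.3467,0.0373,0,0,0,0,1],[-0.4133,0.044,0,0,0,0,1],[-0.4667,0.0493,0,0,0,0,1],[-0.5067,0.0533,0,0,0,0,1],[-0.524,0.056,0,0,0,0,1],[-0.524,0.056,0,0,0,0,1],[-0.524,0.056,0,0,0,0,1]]

```text
time_s: 4.7
ee_pos: [0.4693, -0.0717, 0.1383]
eef_rot: [-3.141, -0.0, 1.547]
force: [0.7, -0.8, 0.2]
grip_width: 0.0578
grip_force: 25.0
```

```bash
python3 - <<'E'
from h import *
go(.4688,-.0729,.0275,1.5463); print(ctrl.get_obs()['force'])
E
```

```text
from [ 0.4693 -0.0717  0.1383] [-3.1412 -0.0003  1.5471]  shift [ -1.2627  -0.4388 110.7859] turn [-0.0004 -0.0003  0.0008]
[ 0.6644 -0.8107  0.1536]
```

Scaled: 111 mm / 750 = 0.148, 108 mm / 750 = 0.144.

arm_command:
  plan:
    - [[-0.0013,0,0.0533,0,0,0,1],[-0.0013,0,0.1067,0,0,0,1],[-0.0013,0,0.136,0,0,0,1],[-0.0013,0,0.144,0,0,0,1],[-0.0013,0,0.148,0,0,0,1],[-0.0013,0,0.148,0,0,0,1],[-0.0013,0,0.148,0,0,0,-1],[-0.0013,0,0.148,0,0,0,-1],[-0.0013,0,0.148,0,0,0,-1],[-0.0013,0,0.148,0,0,0,-1],[-0.0013,0,0.148,0,0,0,-1],[-0.0013,0,0.148,0,0,0,-1]]

```text
time_s: 5.9
ee_pos: [0.4694, -0.0736, 0.0275]
eef_rot: [3.142, 0.0, 1.547]
force: [-0.3, 0.1, 1.5]
grip_width: 0.0933
grip_force: 0.0
```

Scaled: -134 mm / 750 = -0.1787, -120 mm / 750 = -0.16.

arm_command:
  plan:
    - [[0,0,-0.0533,0,0,0,-1],[0,0,-0.1133,0,0,0,-1],[0,0,-0.1493,0,0,0,-1],[-0.0533,0,-0.1493,0,0,0,-1],[-0.12,-0.0013,-0.1493,0,0,0,-1],[-0.16,-0.0013,-0.1493,0,0,0,-1],[-0.1787,-0.0013,-0.1493,0,0,0,-1],[-0.1787,-0.0013,-0.1493,0,0,0,-1],[-0.1787,-0.0013,-0.1493,0,0,0,-1]]

```text
time_s: 6.8
ee_pos: [0.4652, -0.2066, 0.1393]
eef_rot: [-3.141, -0.0, 1.547]
force: [-0.7, 0.4, -0.1]
grip_width: 0.0941
grip_force: 0.0
```

```bash
python3 - <<'E'
from h import *
go(.4645,-.207,.024,1.5463)
for s in("top","scene"):
    p,d=cams.camera(s); cv2.imwrite(f'pics/{s}2.png',p)
E
```

```text
from [ 0.4652 -0.2066  0.1393] [-3.1412 -0.0004  1.5469]  shift [ -0.4679  -0.5958 115.2685] turn [-0.0004 -0.0004  0.0006]
```

View pics/scene2.png

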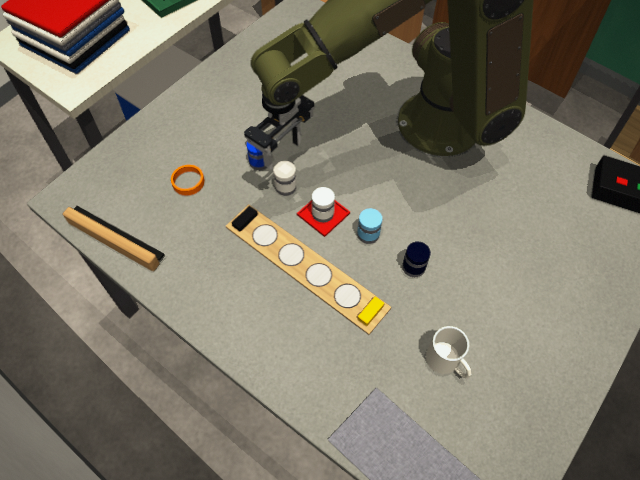

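The scene view shows the empty tub upright in the tray at (323,205), and the gripper above the second white tub at (285,175). I grasp that tub and weigh it.

Scaled: 115 mm / 750 = 0.1533, 95 mm / 750 = 0.1267.

arm_command:
  plan:
    - [[0,-0.0013,0.0667,0,0,0,-1],[0,-0.0013,0.1267,0,0,0,-1],[0,-0.0013,0.1533,0,0,0,-1],[0,-0.0013,0.1533,0,0,0,-1],[0,-0.0013,0.1533,0,0,0,1],[0,-0.0013,0.1533,0,0,0,1],[0,-0.0013,0.1533,0,0,0,1],[0,-0.0013,0.1533,0,0,0,1],[0,-0.0013,0.1533,0,0,0,1],[0,-0.0013,0.1533,0,0,0,1],[0,-0.0013,0.1533,0,0,0,1],[0,-0.0013,0.1533,0,0,0,1]]
  squeeze: 30

```text
time_s: 8.1
ee_pos: [0.4643, -0.2076, 0.025]
eef_rot: [3.141, 0.0, 1.547]
force: [-2.6, 2.5, 6.4]
grip_width: 0.0577
grip_force: 30.0
```

Scaled: -120 mm / 750 = -0.16, -105 mm / 750 = -0.14.

arm_command:
  plan:
    - [[0,0,-0.0267,0,0,0,1],[0,0,-0.08,0,0,0,1],[0,0,-0.14,0,0,0,1],[0,0,-0.16,0,0,0,1],[0,0,-0.16,0,0,0,1],[0,0,-0.16,0,0,0,1],[0,0,-0.16,0,0,0,1]]

```text
time_s: 8.8
ee_pos: [0.4634, -0.2071, 0.1427]
eef_rot: [-3.139, -0.001, 1.547]
force: [-0.1, -0.4, -3.5]
grip_width: 0.0574
grip_force: 30.0
```

```bash
python3 - <<'E'
from h import *
for _ in range(4):
    cams.camera('top'); print(ctrl.get_obs()['force'])
go(.6256,.1224,.0345,1.5463)
E
```

```text
[ 0.2522 -0.4284 -3.4833]
[ 0.4441 -0.0306 -2.6501]
[ 0.3113  0.0704 -3.6558]
[-0.0949 -0.1705 -3.9864]
from [ 0.4639 -0.2074  0.1436] [-3.1402 -0.0007  1.5468]  shift [333.4653 153.914  109.08  ] turn [-0.0014 -0.0007  0.0005]
```

The second white tub reads about −3.4 N, so it is full and goes on the mark by the yellow stop.

Scaled: 333 mm / 750 = 0.444, 154 mm / 750 = 0.2053.

arm_command:
  plan:
    - [[0.02,0.0093,0,0,0,0,1],[0.0667,0.0307,0,0,0,0,1],[0.1267,0.0587,0,0,0,0,1],[0.1867,0.0867,0,0,0,0,1],[0.2467,0.1147,0,0,0,0,1],[0.3067,0.1413,0,0,0,0,1],[0.3667,0.1693,0,0,0,0,1],[0.4107,0.1893,0,0,0,0,1],[0.4333,0.2,0,0,0,0,1],[0.444,0.2053,0,0,0,0,1],[0.444,0.2053,0,0,0,0,1],[0.444,0.2053,0,0,0,0,1]]

```text
time_s: 10.2
ee_pos: [0.6258, 0.1208, 0.1442]
eef_rot: [-3.141, 0.0, 1.546]
force: [-0.5, 0.3, -2.4]
grip_width: 0.0575
grip_force: 30.0
```

```bash
python3 - <<'E'
from h import *
cams.camera('top')
go(.6256,.1224,.0355,1.5463)
E
```

```text
from [0.6258 0.1206 0.1444] [-3.1413  0.0002  1.5457]  shift [  1.8591  -0.261  108.8939] turn [-0.0003  0.0002 -0.0006]
```

Scaled: 109 mm / 750 = 0.1453, 105 mm / 750 = 0.14.

arm_command:
  plan:
    - [[0.0013,0,0.0533,0,0,0,1],[0.0027,0,0.1067,0,0,0,1],[0.0027,0,0.132,0,0,0,1],[0.0027,0,0.14,0,0,0,1],[0.0027,0,0.1453,0,0,0,1],[0.0027,0,0.1453,0,0,0,1],[0.0027,0,0.1453,0,0,0,-1],[0.0027,0,0.1453,0,0,0,-1],[0.0027,0,0.1453,0,0,0,-1],[0.0027,0,0.1453,0,0,0,-1],[0.0027,0,0.1453,0,0,0,-1],[0.0027,0,0.1453,0,0,0,-1]]

```text
time_s: 11.45
ee_pos: [0.6262, 0.1237, 0.0355]
eef_rot: [3.142, -0.0, 1.547]
force: [-0.3, -0.2, 0.9]
grip_width: 0.0938
grip_force: 0.0
```

Scaled: -175 mm / 750 = -0.2333, -165 mm / 750 = -0.22.

arm_command:
  plan:
    - [[0,0,-0.0533,0,0,0,-1],[0,0,-0.1133,0,0,0,-1],[0,0,-0.144,0,0,0,-1],[0,-0.0667,-0.144,0,0,0,-1],[-0.0133,-0.1267,-0.144,0,0,0,-1],[-0.0467,-0.1667,-0.144,0,0,0,-1],[-0.0707,-0.22,-0.144,0,0,0,-1],[-0.088,-0.2333,-0.144,0,0,0,-1],[-0.092,-0.2333,-0.144,0,0,0,-1],[-0.092,-0.2333,-0.144,0,0,0,-1]]

```text
time_s: 12.45
ee_pos: [0.4503, 0.0588, 0.1438]
eef_rot: [3.141, -0.0, 1.546]
force: [0.7, 0.2, 0.8]
grip_width: 0.094
grip_force: 0.0
```

```bash
cat > chk.py <<'E'
from h import *
import sys
Mk={'top':[(.6248,.1228),(.6224,.0327),(.6202,-.0572),(.6182,-.1469)],'scene':[(.6264,.1219),(.6241,.0317),(.6219,-.0585),(.6193,-.1481)]}
for s in('top','scene'):
    p,d=cams.camera(s); P=cloud(d,cams.camera_info(s)); z=P[...,2]; cv2.imwrite(f'pics/{s}_{sys.argv[1]}.png',p)
    for k,(x,y) in enumerate(Mk[s]):
        m=(abs(z-.09)<(.004 if s=='top' else .006))&(np.hypot(P[...,0]-x,P[...,1]-y)<.042)
        if m.sum()>150:
            q=P[m]; c,r=cv2.minEnclosingCircle(q[:,:2].astype(np.float32)); print(s,k,m.sum(),"off mean",(q.mean(0)[:2]-[x,y])*1000,"circ",(np.array(c)-[x,y])*1000,r,np.median(q[:,2]))
E
python3 chk.py a; python3 -c "
from h import *
go(.449,.0575,.024,1.5463)"
```

```text
top 0 602 off mean [1.5134 1.4258] circ [2.002  1.3018] 0.02898898348212242 0.09013552706413364
scene 0 454 off mean [3.3908 1.5072] circ [2.5155 0.6536] 0.031162982806563377 0.08963979035367942
from [0.4503 0.0593 0.1434] [ 3.1414 -0.0001  1.5468]  shift [ -1.836   -1.3065 119.4374] turn [ 0.0002 -0.0001  0.0005]
```

White sits about 2 mm from the centre of its mark, which is fine. Next is sky.

Scaled: 119 mm / 750 = 0.1587, 95 mm / 750 = 0.1267.

arm_command:
  plan:
    - [[-0.0027,-0.0013,0.0667,0,0,0,-1],[-0.0027,-0.0013,0.1267,0,0,0,-1],[-0.0027,-0.0013,0.1587,0,0,0,-1],[-0.0027,-0.0013,0.1587,0,0,0,-1],[-0.0027,-0.0013,0.1587,0,0,0,1],[-0.0027,-0.0013,0.1587,0,0,0,1],[-0.0027,-0.0013,0.1587,0,0,0,1],[-0.0027,-0.0013,0.1587,0,0,0,1],[-0.0027,-0.0013,0.1587,0,0,0,1],[-0.0027,-0.0013,0.1587,0,0,0,1],[-0.0027,-0.0013,0.1587,0,0,0,1]]

```text
time_s: 13.65
ee_pos: [0.4486, 0.057, 0.025]
eef_rot: [3.141, -0.0, 1.547]
force: [-2.8, -0.5, 6.9]
grip_width: 0.0574
grip_force: 30.0
```

Scaled: 174 mm / 750 = 0.232, 155 mm / 750 = 0.2067.

arm_command:
  plan:
    - [[0,0,-0.0267,0,0,0,1],[0,0,-0.08,0,0,0,1],[0,0,-0.14,0,0,0,1],[0,0,-0.16,0,0,0,1],[-0.004,0.04,-0.16,0,0,0,1],[-0.0107,0.1,-0.16,0,0,0,1],[-0.016,0.16,-0.16,0,0,0,1],[-0.024,0.2067,-0.16,0,0,0,1],[-0.028,0.232,-0.16,0,0,0,1],[-0.028,0.232,-0.16,0,0,0,1],[-0.028,0.232,-0.16,0,0,0,1],[-0.028,0.232,-0.16,0,0,0,1]]

```text
time_s: 14.85
ee_pos: [0.6212, 0.032, 0.1444]
eef_rot: [-3.141, -0.0, 1.547]
force: [-0.4, 0.1, -3.1]
grip_width: 0.0577
grip_force: 30.0
```

```bash
python3 - <<'E'
from h import *
cams.camera('top'); go(.6223,.0322,.035,1.5463); cams.camera('top'); go(.6223,.0322,.035,1.5463); print(ctrl.get_obs()['force'])
E
```

```text
from [0.6213 0.032  0.1447] [-3.1414  0.      1.5471]  shift [  0.2434   1.0422 109.6507] turn [-0.0002  0.      0.0008]
from [0.6214 0.032  0.1448] [3.1414 0.     1.5471]  shift [  0.2372   0.8918 109.7871] turn [0.0001 0.     0.0008]
[ 0.8423 -0.5619 -2.7332]
```

Scaled: 109 mm / 750 = 0.1453, 106 mm / 750 = 0.1413.

arm_command:
  plan:
    - [[0,0.0013,0.0533,0,0,0,1],[0,0.0013,0.1067,0,0,0,1],[0,0.0013,0.132,0,0,0,1],[0,0.0013,0.1413,0,0,0,1],[0,0.0013,0.1453,0,0,0,1],[0,0.0013,0.1453,0,0,0,1],[0,0.0013,0.1453,0,0,0,-1],[0,0.0013,0.1453,0,0,0,-1],[0,0.0013,0.1453,0,0,0,-1],[0,0.0013,0.1453,0,0,0,-1],[0,0.0013,0.1453,0,0,0,-1],[0,0.0013,0.1453,0,0,0,-1]]

```text
time_s: 16.15
ee_pos: [0.623, 0.0317, 0.0355]
eef_rot: [3.142, 0.0, 1.547]
force: [1.3, 0.1, 0.1]
grip_width: 0.094
grip_force: 0.0
```

Scaled: -358 mm / 750 = -0.4773, -310 mm / 750 = -0.4133.

arm_command:
  plan:
    - [[0,0,-0.0533,0,0,0,-1],[0,0,-0.1133,0,0,0,-1],[0,0,-0.144,0,0,0,-1],[-0.0533,-0.0253,-0.144,0,0,0,-1],[-0.1133,-0.0533,-0.144,0,0,0,-1],[-0.1733,-0.0813,-0.144,0,0,0,-1],[-0.2333,-0.1107,-0.144,0,0,0,-1],[-0.2933,-0.1387,-0.144,0,0,0,-1],[-0.3533,-0.1667,-0.144,0,0,0,-1],[-0.4133,-0.1947,-0.144,0,0,0,-1],[-0.4773,-0.2253,-0.144,0,0,0,-1],[-0.4773,-0.2253,-0.144,0,0,0,-1]]

```text
time_s: 17.35
ee_pos: [0.4429, -0.3261, 0.1435]
eef_rot: [-3.141, 0.001, 1.542]
force: [0.6, 0.9, 0.4]
grip_width: 0.0943
grip_force: 0.0
```

arm_command:
  plan:
    - [[0,0,0,0,0,0,-1],[0,0,0,0,0,0,-1]]

```text
time_s: 17.55
ee_pos: [0.4458, -0.3213, 0.1435]
eef_rot: [3.142, -0.0, 1.547]
force: [0.6, 0.7, 0.1]
grip_width: 0.094
grip_force: 0.0
```

```bash
python3 chk.py b; python3 -c "
from h import *
go(.4445,-.321,.024,1.5463)"
```

```text
top 0 599 off mean [1.5226 1.1365] circ [2.1894 1.0016] 0.029298705980181694 0.09014838879020526
top 1 598 off mean [0.9811 0.8488] circ [1.228 0.746] 0.029142433777451515 0.09010530004308748
scene 0 457 off mean [3.0596 1.297 ] circ [2.4646 1.0819] 0.02966425009071827 0.08913352108100292
scene 1 427 off mean [2.2981 0.9352] circ [ 1.1991 -0.655 ] 0.030847730115056038 0.08930339204902515
from [ 0.4461 -0.3209  0.1435] [-3.1416 -0.0001  1.5486]  shift [ -0.1068  -1.5736 119.4568] turn [-0.     -0.0001  0.0023]
```

Scaled: 119 mm / 750 = 0.1587, 95 mm / 750 = 0.1267.

arm_command:
  plan:
    - [[0,-0.0013,0.0667,0,0,0,-1],[0,-0.0013,0.1267,0,0,0,-1],[0,-0.0013,0.1587,0,0,0,-1],[0,-0.0013,0.1587,0,0,0,-1],[0,-0.0013,0.1587,0,0,0,1],[0,-0.0013,0.1587,0,0,0,1],[0,-0.0013,0.1587,0,0,0,1],[0,-0.0013,0.1587,0,0,0,1],[0,-0.0013,0.1587,0,0,0,1],[0,-0.0013,0.1587,0,0,0,1],[0,-0.0013,0.1587,0,0,0,1]]

```text
time_s: 18.75
ee_pos: [0.4444, -0.3222, 0.0251]
eef_rot: [3.141, 0.0, 1.547]
force: [-2.7, 1.3, 5.8]
grip_width: 0.0576
grip_force: 30.0
```

Scaled: 267 mm / 750 = 0.356, 255 mm / 750 = 0.34.

arm_command:
  plan:
    - [[0,0,-0.0267,0,0,0,1],[0,0,-0.08,0,0,0,1],[0,0,-0.14,0,0,0,1],[0,0,-0.16,0,0,0,1],[0.04,0.0253,-0.16,0,0,0,1],[0.0933,0.0587,-0.16,0,0,0,1],[0.1467,0.092,-0.16,0,0,0,1],[0.2,0.1267,-0.16,0,0,0,1],[0.2533,0.16,-0.16,0,0,0,1],[0.3067,0.1933,-0.16,0,0,0,1],[0.34,0.2147,-0.16,0,0,0,1],[0.356,0.224,-0.16,0,0,0,1]]

```text
time_s: 19.95
ee_pos: [0.6194, -0.0568, 0.1438]
eef_rot: [-3.141, -0.0, 1.549]
force: [-0.3, 0.1, -3.4]
grip_width: 0.0576
grip_force: 30.0
```

arm_command:
  plan:
    - [[0,0,0,0,0,0,1],[0,0,0,0,0,0,1],[0,0,0,0,0,0,1]]

```text
time_s: 20.25
ee_pos: [0.6182, -0.0604, 0.1444]
eef_rot: [-3.141, 0.0, 1.545]
force: [0.4, -0.1, -3.2]
grip_width: 0.058
grip_force: 30.0
```

```bash
python3 - <<'E'
from h import *
go(.6195,-.0583,.0355,1.5463); cams.camera('top'); go(.6195,-.0583,.0355,1.5463); print(ctrl.get_obs()['force'])
E
```

```text
from [ 0.6182 -0.0604  0.1444] [-3.1413  0.0001  1.5454]  shift [  2.1849   1.2922 108.9383] turn [-0.0003  0.0001 -0.0009]
from [ 0.6183 -0.0604  0.1445] [-3.1415  0.0001  1.5452]  shift [  2.1715   1.1697 109.032 ] turn [-0.0001  0.0001 -0.0011]
[ 0.773  -0.3157 -2.547 ]
```

Scaled: 109 mm / 750 = 0.1453, 1.5 mm / 750 = 0.002.

arm_command:
  plan:
    - [[0.0013,0.0013,0.0533,0,0,0,1],[0.002,0.0013,0.1067,0,0,0,1],[0.002,0.0013,0.132,0,0,0,1],[0.002,0.0013,0.1413,0,0,0,1],[0.002,0.0013,0.1453,0,0,0,1],[0.002,0.0013,0.1453,0,0,0,1],[0.002,0.0013,0.1453,0,0,0,-1],[0.002,0.0013,0.1453,0,0,0,-1],[0.002,0.0013,0.1453,0,0,0,-1],[0.002,0.0013,0.1453,0,0,0,-1],[0.002,0.0013,0.1453,0,0,0,-1],[0.002,0.0013,0.1453,0,0,0,-1]]

```text
time_s: 21.5
ee_pos: [0.6198, -0.0577, 0.0355]
eef_rot: [3.142, -0.0, 1.547]
force: [-0.1, -0.1, -0.2]
grip_width: 0.0938
grip_force: 0.0
```

Scaled: 258 mm / 750 = 0.344, 240 mm / 750 = 0.32.

arm_command:
  plan:
    - [[0,0,-0.0533,0,0,0,-1],[0,0,-0.1133,0,0,0,-1],[0,0,-0.144,0,0,0,-1],[0.0533,-0.0347,-0.144,0,0,0,-1],[0.1067,-0.0707,-0.144,0,0,0,-1],[0.16,-0.1053,-0.144,0,0,0,-1],[0.2133,-0.14,-0.144,0,0,0,-1],[0.2667,-0.176,-0.144,0,0,0,-1],[0.32,-0.2107,-0.144,0,0,0,-1],[0.344,-0.2267,-0.144,0,0,0,-1],[0.344,-0.2267,-0.144,0,0,0,-1],[0.344,-0.2267,-0.144,0,0,0,-1]]

```text
time_s: 22.7
ee_pos: [0.4562, 0.2042, 0.1436]
eef_rot: [3.141, 0.0, 1.548]
force: [0.3, -0.3, 0.5]
grip_width: 0.0944
grip_force: 0.0
```

```bash
python3 chk.py c; python3 -c "
from h import *
go(.456,.2043,.024,1.5463)"
```

```text
top 0 607 off mean [1.316  1.2479] circ [2.1423 1.0006] 0.029231511056423187 0.09017315669394987
top 1 598 off mean [0.9577 0.8007] circ [1.0631 0.7452] 0.029125571250915527 0.09018357806151639
top 2 590 off mean [-0.0215  0.5146] circ [0.3475 0.4144] 0.029187239706516266 0.0901498218596768
scene 0 455 off mean [3.5378 1.0491] circ [3.7982 0.6394] 0.03054323047399521 0.08938387986931406
scene 1 429 off mean [2.237  0.7221] circ [1.4277 0.0064] 0.030384371057152748 0.08917837067156986
scene 2 401 off mean [1.2545 0.7143] circ [0.2695 0.1072] 0.030809435993433 0.08924050777348991
from [0.4566 0.2035 0.1435] [3.1414 0.0001 1.5459]  shift [  0.7929  -0.651  119.4586] turn [ 0.0002  0.0001 -0.0004]
```

Scaled: 119 mm / 750 = 0.1587, 95 mm / 750 = 0.1267.

arm_command:
  plan:
    - [[0.0007,-0.0007,0.0667,0,0,0,-1],[0.0007,-0.0007,0.1267,0,0,0,-1],[0.0007,-0.0007,0.1587,0,0,0,-1],[0.0007,-0.0007,0.1587,0,0,0,-1],[0.0007,-0.0007,0.1587,0,0,0,1],[0.0007,-0.0007,0.1587,0,0,0,1],[0.0007,-0.0007,0.1587,0,0,0,1],[0.0007,-0.0007,0.1587,0,0,0,1],[0.0007,-0.0007,0.1587,0,0,0,1],[0.0007,-0.0007,0.1587,0,0,0,1],[0.0007,-0.0007,0.1587,0,0,0,1]]

```text
time_s: 23.9
ee_pos: [0.4558, 0.2049, 0.025]
eef_rot: [3.141, -0.0, 1.547]
force: [-1.3, -1.2, 7.5]
grip_width: 0.0578
grip_force: 30.0
```

Scaled: -315 mm / 750 = -0.42, -280 mm / 750 = -0.3733.

arm_command:
  plan:
    - [[0,0,-0.0267,0,0,0,1],[0,0,-0.08,0,0,0,1],[0,0,-0.14,0,0,0,1],[0,0,-0.16,0,0,0,1],[-0.04,0.02,-0.16,0,0,0,1],[-0.0933,0.0453,-0.16,0,0,0,1],[-0.1493,0.0733,-0.16,0,0,0,1],[-0.2067,0.1013,-0.16,0,0,0,1],[-0.264,0.1293,-0.16,0,0,0,1],[-0.32,0.156,-0.16,0,0,0,1],[-0.3733,0.1827,-0.16,0,0,0,1],[-0.42,0.2053,-0.16,0,0,0,1]]

```text
time_s: 25.1
ee_pos: [0.6022, -0.116, 0.1439]
eef_rot: [-3.141, -0.0, 1.546]
force: [1.5, -0.2, -3.1]
grip_width: 0.0578
grip_force: 30.0
```

Scaled: -33 mm / 750 = -0.044, -25 mm / 750 = -0.0333.

arm_command:
  plan:
    - [[-0.0333,0.016,0,0,0,0,1],[-0.044,0.0213,0,0,0,0,1],[-0.044,0.0213,0,0,0,0,1],[-0.044,0.0213,0,0,0,0,1],[-0.044,0.0213,0,0,0,0,1]]

```text
time_s: 25.6
ee_pos: [0.6169, -0.1459, 0.1445]
eef_rot: [-3.141, -0.0, 1.548]
force: [0.4, -0.5, -2.2]
grip_width: 0.0576
grip_force: 30.0
```

```bash
python3 - <<'E'
from h import *
go(.6172,-.1478,.0355,1.5463); cams.camera('top'); go(.6172,-.1478,.0355,1.5463); print(ctrl.get_obs()['force'])
E
```

```text
from [ 0.6169 -0.1459  0.1445] [-3.1414 -0.0002  1.5481]  shift [ -1.9286   0.3776 109.0468] turn [-0.0002 -0.0002  0.0018]
from [ 0.617  -0.146   0.1447] [ 3.1415 -0.      1.5481]  shift [ -1.8251   0.2512 109.1617] turn [ 0.     -0.      0.0018]
[ 0.1214  0.2188 -3.8578]
```

Then retract back clear of everything, as well.

Scaled: 109 mm / 750 = 0.1453, 106 mm / 750 = 0.1413.

arm_command:
  plan:
    - [[-0.0013,0,0.0533,0,0,0,1],[-0.0013,0,0.1067,0,0,0,1],[-0.0013,0,0.132,0,0,0,1],[-0.0013,0,0.1413,0,0,0,1],[-0.0013,0,0.1453,0,0,0,1],[-0.0013,0,0.1453,0,0,0,1],[-0.0013,0,0.1453,0,0,0,-1],[-0.0013,0,0.1453,0,0,0,-1],[-0.0013,0,0.1453,0,0,0,-1],[-0.0013,0,0.1453,0,0,0,-1],[-0.0013,0,0.1453,0,0,0,-1],[-0.0013,0,0.1453,0,0,0,-1]]

```text
time_s: 26.85
ee_pos: [0.6171, -0.1482, 0.0355]
eef_rot: [3.142, 0.0, 1.547]
force: [-0.7, 0.4, -0.1]
grip_width: 0.0936
grip_force: 0.0
```

Scaled: -200 mm / 750 = -0.2667, -180 mm / 750 = -0.24.

arm_command:
  plan:
    - [[0,0,-0.0533,0,0,0,-1],[0,0,-0.1133,0,0,0,-1],[0,0,-0.1533,0,0,0,-1],[-0.0533,-0.0533,-0.1533,0,0,0,-1],[-0.0933,-0.1,-0.1533,0,0,0,-1],[-0.1333,-0.1467,-0.1533,0,0,0,-1],[-0.1733,-0.1933,-0.1533,0,0,0,-1],[-0.2,-0.24,-0.1533,0,0,0,-1],[-0.2133,-0.2667,-0.1533,0,0,0,-1],[-0.2133,-0.2667,-0.1533,0,0,0,-1],[-0.2133,-0.2667,-0.1533,0,0,0,-1],[-0.2133,-0.2667,-0.1533,0,0,0,-1]]

```text
time_s: 28.05
ee_pos: [0.4142, -0.3029, 0.1505]
eef_rot: [3.141, 0.0, 1.548]
force: [0.7, 0.3, 0.1]
grip_width: 0.0942
grip_force: 0.0
```

```bash
python3 chk.py d; python3 - <<'E'
from h import *
p,d=cams.camera('top');P=cloud(d,cams.camera_info('top'));z=P[...,2]
b=(abs(z-.083)<.004)&(np.hypot(P[...,0]-.4674,P[...,1]+.0729)<.05);print("tray tub off",(np.nanmean(P[b],0)[:2]-[.4674,-.0729])*1000,np.median(z[b]))
E
```

```text
top 0 603 off mean [1.5033 1.1624] circ [1.9966 1.0243] 0.029380420222878456 0.09022373857276855
top 1 596 off mean [0.8382 0.7754] circ [1.1244 0.7648] 0.0290092583745718 0.09012734523541233
top 2 582 off mean [-0.1497  0.5927] circ [0.1296 1.0486] 0.029172969982028008 0.09024952042111001
top 3 585 off mean [-0.7847 -0.5534] circ [-0.0824 -0.9074] 0.029240164905786514 0.0901623566721178
scene 0 453 off mean [3.2853 1.0238] circ [2.6306 0.9345] 0.03012862242758274 0.0892106319649828
scene 1 422 off mean [1.9152 1.2248] circ [ 1.7339 -0.2581] 0.030304262414574623 0.08948793420834189
scene 2 408 off mean [1.0719 0.9144] circ [-0.7594  1.6033] 0.030627859756350517 0.08939680889583124
scene 3 368 off mean [0.4542 0.1792] circ [-1.5414 -0.6827] 0.030598679557442665 0.08954821953130165
tray tub off [ 2.7082 -0.0524] 0.08341620579128944
```

View pics/top_d.png

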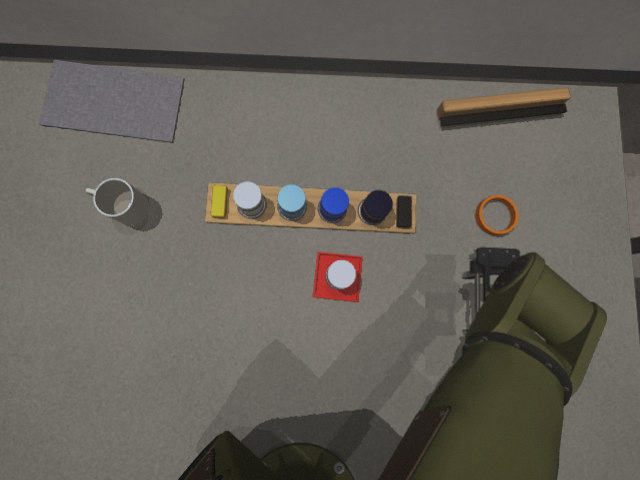

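The top view shows the row from the yellow stop: white (248,196), sky (292,201), royal (334,204) and navy (377,206), then the black stop. The empty white tub is in the tray at (341,274), and the mug and tape roll are where they were. All four tubs on the rack are within about 2 mm of their marks in the top view, so I hand in.

```bash
python3 -c "
from station import ctrl
print(ctrl.hand_in())"
```

```text
the job is handed in; nothing more can be done
None
```

The job is handed in: full white, sky, royal and navy stand in order from the yellow stop to the black stop, within about 2 mm of their marks in the top view (scene view up to about 3 mm for white); the empty white tub is in the tray, and the mug and tape roll were not touched.

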